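Set the slicer gap with a gauge until it just drags

TASK

Set the small white slicer to the thickness of its setting gauge: slide the orange-handled gauge, lying flat on the bed, into the gap under the steel shoe while the gap is still wide, then turn the black wing screw clockwise until the gauge just drags - a light but definite resistance when you push or pull it by the handle, neither loose nor clamped hard. Leave the gauge there in the gap, nipped like that, never squeeze it hard, and leave the tomato, the garlic and the jar where they are.

Things in the scene. Friction and masses are not known exactly. Their poses are not given: they have to be found in the camera images.
- slicer: White bench slicer fixed to the worktop. Origin under its bridge at worktop height, z up; y runs along the bed (the gauge goes in along +y from the open -y side), x along the bridge. Bridge: posts 16 mm thick, 34 mm deep (y) at x = +-59 mm (102 mm clear between), beam top 84 mm above the worktop, a 60 mm scale disc and the wing screw on it, axis at x = y = 0.
- slicer_bed: The slicer's flat bed, aluminium on white, fixed; origin and axes as the slicer's. 150 mm wide (x -75 to 75), 210 mm long (y -150 to 60), upper face 24 mm above the worktop.
- gap (a point): Point on the bed's upper face under the centre of the shoe; slicer axes. Shoe: level steel block under the bridge, 70 mm (x) by 24 mm (y), moved by the screw and backed by a spring of 4 N/mm. It starts 9 to 16 mm above the bed; its height is not known from the screw reading (differs from slicer to slicer by up to 2.5 mm either way).
- screw (a joint): Wing screw angle, 0 to 5.5 rad, growing clockwise seen from above, which lowers the shoe 3.18 mm per rad. Starts at 0.4 to 1.0; the shoe meets the 6 mm gauge somewhere between 2.0 and 3.6, and from there the nip grows about 12 N per rad. Self-locking, light friction (0.06 N m); can be turned back. The nip is not felt at the screw, only as drag on the gauge.
- screw_grip (a point): TCP grip point on the screw's axis, 118 mm above the worktop, 7 mm below the top of its black wing: a bar 42 mm long, 14 mm thick, 30 mm high on a round flange 42 mm across. Site x runs along the bar and turns with it: yaw = slicer yaw minus screw angle. White mark on the bar's +x half.
- gauge: Loose setting gauge, about 80 g: flat steel blade 6 mm thick, 30 mm wide, with an upright orange handle. Origin on the underside below the handle; y along the blade to the nose (blade y -30 to 115 mm), z up. Handle 14 mm thick (x), 50 mm long (y -27 to 23), top 36 mm above the underside. Starts flat on the worktop, nose roughly away from the robot.
- gauge_grip (a point): Middle of the handle, 27 mm above the gauge's underside; gauge axes. TCP point for a grip from above across 14 mm. The blade drags with about 1.2 times the nip force (hidden friction, +-20 percent): sliding at 5 to 8 N is right, under 3.5 N loose, over 10 N clamped; a nip over 25 N spoils it. Feel it by pushing on the handle's end: a closing grip presses the gauge down.
- gauge_nose (a point): Centre of the blade's front end, 115 mm from the gauge's origin along its y, 3 mm above its underside; gauge axes. The blade is well in the gap while this point is 14 to 80 mm past the gap point along the slicer's +y.
- tomato: Loose tomato, 56 mm, on the worktop at the back; origin at its underside. To be left alone.
- garlic: Loose garlic bulb, 56 mm, on the worktop at the back left; origin at its underside. To be left alone.
- pepper_jar: Loose small spice jar with a dark lid, 40 mm across, 105 mm high, at the back right; origin at its underside. To be left alone.
There are look-alikes about, which are no part of the job. What is shaped like the gauge but red is not meant.

How it is judged (in metres and radians):
On the way:
1. the gauge lies loose in the gap under the shoe (y of gauge_nose in the frame of gap between 0.014 and 0.08 m and x of gauge_nose in the frame of gap between -0.022 and 0.022 m and z of gauge_nose in the frame of gap between -0.003 and 0.008 m and angle between the y axis of gauge and the y axis of slicer, either way round below 0.25 rad and contact force between gauge and slicer_bed below 2 N), for 0.2 s.
At the end, for the whole second after the job is handed in: The gauge lies flat on the bed, nose 14 to 80 mm past the shoe's centre, within 22 mm of the middle and 0.25 rad of the bed's direction, released, at rest, nipped so that it presses on the bed with 3 to 9.5 N; tomato, garlic and jar within 30 mm of their places (y of gauge_nose in the frame of gap between 0.014 and 0.08 m and x of gauge_nose in the frame of gap between -0.022 and 0.022 m and z of gauge_nose in the frame of gap between -0.003 and 0.008 m and angle between the y axis of gauge and the y axis of slicer, either way round below 0.25 rad and contact force between gauge and slicer_bed between 3 and 9.5 N and linear speed of gauge below 0.005 m/s and contact force between gauge and the fingers below 0.2 N and distance of each of tomato, garlic, pepper_jar from where it was at the start of the episode below 0.03 m); the robot touches nothing.
It fails at once if the screw squeezes the gauge (no finger on it) against the bed with more than 25 N (contact force between gauge and slicer_bed above 25 N and contact force between gauge and the fingers below 0.5 N).
It fails at once if the tomato is pushed away by more than 30 mm (distance of tomato from where it was at the start of the episode above 0.03 m).
It fails at once if the garlic is pushed away by more than 30 mm (distance of garlic from where it was at the start of the episode above 0.03 m).
It fails at once if the jar is pushed away by more than 30 mm (distance of pepper_jar from where it was at the start of the episode above 0.03 m).
It also fails if it takes over 72 s, if anything falls off the work surface, if the arm or the gripper's body presses on something with over 40 N, if the wrist force passes 120 N, or if a joint passes its speed limit or range.

ROBOT

A 7-joint arm with a two-finger parallel gripper is mounted at the origin on a cart in front of the work surface, level with it; the furniture and walls round the work are solid. World frame = base frame: x ahead of the robot, y to its left, z up, the work surface at z = 0. Lengths are in m, angles in degrees, forces in N, time in s.
With the tool pointing down it reaches from about 0.4 to 0.85 m from the base axis. Payload 4.5 kg.
Tool frame: the origin (TCP) lies between the finger pads, 19 mm behind the fingertips; this is the grasp point; z points along the fingers, y is the line along which they close (so a half turn about z gives the same grasp; the last joint's range is limited). The gripper opens to 85 mm and grips with 20 to 120 N. Pads are 22 mm wide; open, the fingers measure 114 mm over their backs; the gripper's body (76 mm by 85 mm) begins 54 mm behind the grasp point. The pads swing forward as they close: fully open they stand 13 mm farther back than shut.
Start: joints at [69.775, 39.483, -11.15, 89.685, 9.013, 51.709, -12.324], TCP at [0.236, -0.579, 0.25] pointing down, gripper open.
Joint ranges: [-172.22, 172.22], [-26.19, 119.32], [-84.43, 86.54], [7.71, 146.69], [-57.33, 237.33], [2.42, 119.75], [-152.13, 152.13]. Speed limits (degrees/s): [147.25, 147.25, 180, 180, 180, 180, 180].

INTERFACE

Orientations are given as a 3x3 rotation matrix whose columns are the frame's x, y, z axes.
In Python, from rig import state, imaging, robot, finder gives the robot as it stands. The module is installed in compiled form; this text tells all that it offers.
- The arm moves only by the shell command python3 -m creep 'ROWS' [OPENING] [FORCE]. ROWS is rows parted by semicolons, their numbers by spaces, 1 to 5 of them, each of 4 numbers: dx, dy, dz in m, then a turn about the tool's z in degrees; each row is the pose to reach, as a shift and turn from the pose commanded when the command began, along the tool's axes at that moment; what a row does not reach only later rows make up. A row lasts 1/10 s, in which the tool goes at most 0.05 m and 8.59 degrees, less where a joint would pass 70% of its speed; a pose out of reach is approached as far as the arm can. OPENING is the opening from 0.0 (shut) to 1.0 (fully open), set as the command begins (- or left out keeps the last). The fingers move at their own pace and stop on an object; FORCE is the grip in N (left out, the last holds). Time passes only in rows, so rows that do not move let the fingers close. It prints the time, the measured TCP pose, the force, the opening and the grip force at its end.
- state(): the state, without advancing time (a new reading comes with each control period).
- imaging.read_camera(name): name is "scene" or "side" or "wrist"; returns a dict with "color" (480x640x3 uint8, red, green, blue), "z_map" (480x640 float32, m along the optical axis (not along the pixel's ray), 0 where there is no reading), "camera_matrix" (3x3 intrinsics, pixels), "dist" ([k1, k2, p1, p2, k3] as OpenCV has them; the pictures are not rectified), "position" and "orientation" of the camera in the world. Camera axes: x right, y down, z forward; pixel columns grow to the right and rows downward; lengths in m; the calibration is good to about 2 mm. A picture is of the moment at which its call begins.
- robot.close_job(): hands the job in; it is judged then, once.
Trained networks look in a picture, given as the dict that the camera call returned (one of the last four; its "shot" number tells which), for a name from the list of things; names that differ only in an ending like _2 or _b are one class to them, and where a whole thing is asked for, a point or a joint stands for the part that bears it (a point fixed in the world has none). Each returns a list of dicts, best first, with "conf" (0 to 1); they miss things now and then, are a little off and sometimes report something else, mostly with a low value. They report only what shows in the picture. A call takes as long as a camera call. They do not tell look-alikes from the thing itself.
- finder.recognise(picture, target): "box" ([centre column, centre row, width, height] in pixels, round what is visible of it).
- finder.regions_of(picture, target): "region" (480x640 bool, what is visible of it) and "box" ([centre column, centre row, width, height] in pixels, round what is visible of it).
- finder.tip_of(picture, target): "centre" ([column, row] in pixels: a listed point, or the origin of a listed thing).
The state is a dict: "t": time; "q": joint angles; "qvel": joint speeds; "joint_efforts": joint torques, N m; "position": TCP position; "tcp_rot": TCP orientation; "contact_force": force on the tool from outside, world axes, zero at the start; "moment": the same for the moment, N m; "finger_gap": opening from 0.0 (shut) to 1.0 (fully open); "grip_force": force on a finger pad.
Only numpy, scipy, OpenCV 4.12 (cv2) and the standard library are available. Lean on these libraries where they do the work, as an engineer would, in place of code of your own. Each camera call takes 0.05 s, during which the arm holds its last target. There are 200 camera calls.

## Working session

There is one attempt and no reset: what is moved stays moved. The work goes in short steps, Python scripts to look and compute and a shell command to move; the robot and the scene stay as the last step left them, time stands still between calls to the robot, and variables do not carry over. Pictures are saved under pics/ and viewed, at most 10 in all, crops included, and the job is handed in when it is done.

```bash
mkdir -p pics; cat > h.py <<'E'
import numpy as np, cv2
from rig import state, imaging, robot, finder
def world(p, uv, z=None):
    """pixel -> world, from depth map, or by intersecting plane z"""
    K=p["camera_matrix"]; n=cv2.undistortPoints(np.array([[uv]],float),K,np.array(p["dist"],float)).ravel()
    R=np.array(p["orientation"]); o=np.array(p["position"]); r=np.array([n[0],n[1],1.])
    if z is None: return o+R@(r*p["z_map"][int(round(uv[1])),int(round(uv[0]))])
    d=R@r; return o+d*(z-o[2])/d[2]
def cloud(p):
    K=p["camera_matrix"]; v,u=np.mgrid[0:480,0:640]
    n=cv2.undistortPoints(np.stack([u,v],-1).reshape(-1,1,2).astype(float),K,np.array(p["dist"],float)).reshape(480,640,2)
    c=np.dstack([n,np.ones((480,640))])*p["z_map"][...,None]
    return c@np.array(p["orientation"]).T+np.array(p["position"])
def save(p,name,crop=None,scale=1):
    im=p["color"][...,::-1]
    if crop: im=im[crop[1]:crop[3],crop[0]:crop[2]]
    cv2.imwrite("pics/"+name+".png",cv2.resize(im,None,fx=scale,fy=scale,interpolation=cv2.INTER_CUBIC))
E
python3 - <<'E'
from h import *
np.set_printoptions(precision=4,suppress=True)
s=state(); print(s["position"],s["tcp_rot"],s["contact_force"],s["t"])
for c in ["scene","side"]:
    p=imaging.read_camera(c); save(p,c+"0"); print(c,p["position"])
    for t in ["slicer","gauge","screw","screw_grip","gauge_grip","gauge_nose","gap","tomato","garlic","pepper_jar"]:
        for d in finder.tip_of(p,t)[:3]:
            print(t,round(d["conf"],2),np.array(d["centre"]),world(p,d["centre"]))
E
```

```text
[ 0.2355 -0.5783  0.2492] [[ 0.9261  0.3773 -0.0008]
 [ 0.3773 -0.9261  0.0017]
 [-0.0001 -0.0018 -1.    ]] [-0.6852  0.2994 -0.1836] 0.0
scene [0.0244 0.6627 0.5437]
slicer 0.65 [267.4 345.1] [0.5158 0.1354 0.024 ]
gauge 0.95 [361.  288.4] [ 0.5163 -0.1491  0.0044]
gauge 0.69 [414.1 323.1] [ 0.366  -0.0926  0.012 ]Traceback (most recent call last):
  File "<stdin>", line 7, in <module>
ValueError: it knows: gap, garlic, gauge, gauge_grip, gauge_nose, pepper_jar, screw_grip, slicer, slicer_bed, tomato
```

```bash
python3 - <<'E'
from h import *
np.set_printoptions(precision=4,suppress=True)
for c in ["scene","side"]:
    p=imaging.read_camera(c); save(p,c+"0"); print(c,p["position"])
    for t in ["slicer","gauge","screw_grip","gauge_grip","gauge_nose","gap","tomato","garlic","pepper_jar"]:
        for d in finder.tip_of(p,t)[:3]:
            print(t,round(d["conf"],2),np.array(d["centre"]),world(p,d["centre"]))
E
```

```text
scene [0.0244 0.6627 0.5437]
slicer 0.65 [267.2 344.6] [0.5172 0.1344 0.0238]
gauge 0.82 [359.3 287. ] [ 0.5234 -0.1537  0.0031]
gauge 0.56 [414.5 321.6] [ 0.3673 -0.0964  0.0127]
screw_grip 0.97 [268.5 285.4] [0.5275 0.1166 0.124 ]
gauge_grip 0.75 [415.9 307.3] [ 0.3737 -0.1095  0.0342]
gauge_grip 0.67 [357.3 275.6] [ 0.5216 -0.1405  0.0359]
gauge_grip 0.36 [267.7 284.8] [0.5288 0.1171 0.1248]
gauge_nose 0.86 [390.3 269.1] [ 0.5134 -0.2626  0.0037]
gauge_nose 0.71 [421.6 288.5] [ 0.4239 -0.2377 -0.0017]
gap 0.95 [269.7 335.1] [0.5329 0.1107 0.0229]
gap 0.56 [267.3 345.2] [0.5168 0.1346 0.0229]
tomato 0.89 [276.7 266.1] [ 0.6987 -0.0965  0.0168]
garlic 0.76 [162.3 321.8] [0.7206 0.1887 0.0118]
pepper_jar 0.87 [311.  249.8] [ 0.6996 -0.218   0.0104]
side [ 0.5141 -0.8719  0.7064]
slicer 0.76 [287.8 224.4] [0.5426 0.081  0.0245]
gauge 0.83 [213.8 297.8] [ 0.3866 -0.1406  0.0258]
gauge 0.81 [290.6 307.9] [ 0.5302 -0.1801  0.0203]
screw_grip 0.89 [283.9 182.5] [0.5403 0.098  0.1244]
gauge_grip 0.9 [207.3 289.3] [ 0.375  -0.126   0.0356]
gauge_grip 0.68 [287.  295.8] [ 0.5254 -0.1655  0.0381]
gauge_nose 0.61 [233.  334.7] [ 0.4219 -0.2201  0.0049]
gap 0.58 [287.1 216.8] [0.5429 0.1088 0.0262]
tomato 0.56 [381.7 284.1] [ 0.7103 -0.1426  0.0251]
tomato 0.45 [286.7 224.2] [0.5402 0.081  0.0253]
garlic 0.86 [366.5 203.9] [0.7373 0.1563 0.0129]
pepper_jar 0.86 [391.2 329.9] [ 0.7056 -0.2508  0.0124]
pepper_jar 0.3 [376.5 283.6] [ 0.7009 -0.1387  0.024 ]
```

View pics/scene0.png

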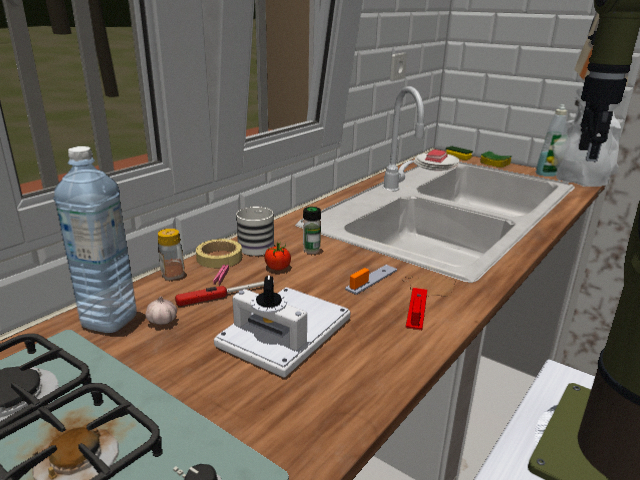

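View pics/side0.png

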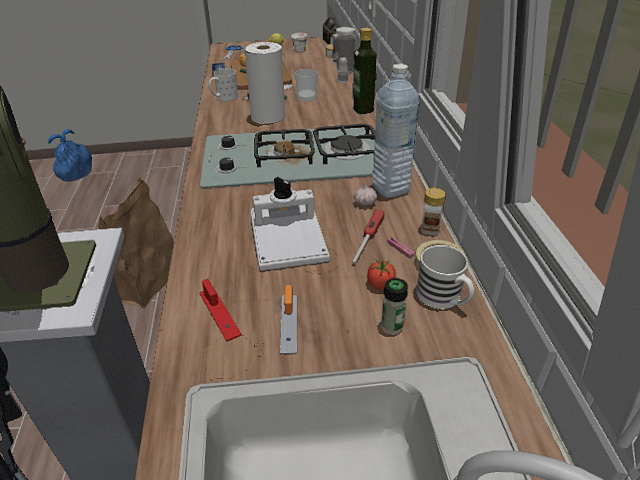

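The orange-handled gauge is at scene (358,278) / side (288,295). The red look-alike is at scene (416,310) / side (207,290). The orange one fits the description. I'll confirm it in a crop and fit the poses.

```bash
cat > fit.py <<'E'
from h import *
np.set_printoptions(precision=4,suppress=True)
def rect(P): 
    (c,s,a)=cv2.minAreaRect(P[:,:2].astype(np.float32)*1000); b=cv2.boxPoints((c,s,a)); e=b[1]-b[0]; f=b[2]-b[1]
    l=e if np.linalg.norm(e)>np.linalg.norm(f) else f
    return np.array(c)/1000,sorted(s),np.degrees(np.arctan2(l[1],l[0]))
def gauge(p):
    C=cloud(p); hsv=cv2.cvtColor(p["color"],cv2.COLOR_RGB2HSV); X=C[...,0];Y=C[...,1];Z=C[...,2]
    near=(X>.3)&(X<.68)&(Y>-.42)&(Y<.25)&(p["z_map"]>0)
    o=near&(hsv[...,0]>=7)&(hsv[...,0]<=18)&(hsv[...,1]>215)&(hsv[...,2]>120)&(Z>.012)
    P=C[o]; return P
E
python3 - <<'E'
from fit import *
for c in ["scene","side"]:
    p=imaging.read_camera(c); C=cloud(p); X,Y,Z=C[...,0],C[...,1],C[...,2]
    if c=="side": save(p,"crop0",(180,240,340,380),4)
    ok=p["z_map"]>0
    P=gauge(p); print(c,"orange",len(P),P.min(0),P.max(0)); T=P[P[:,2]>P[:,2].max()-.006]; print(" top",rect(T))
    hs=cv2.cvtColor(p["color"],cv2.COLOR_RGB2HSV); b=ok&(hs[...,1]<60)&(X>.45)&(X<.6)&(Y<-.1)&(Y>-.33)&(Z>0)&(Z<.015)
    print(" blade",b.sum(),rect(C[b]),C[b][:,2].mean())
    s=ok&(abs(Z-.024)<.004)&(X>.38)&(X<.68)&(Y>-.1)&(Y<.25)&(hs[...,1]<80); print(" bed",s.sum(),rect(C[s]),np.median(C[s][:,2]))
    s=ok&(abs(Z-.084)<.004)&(X>.38)&(X<.68)&(Y>-.0)&(Y<.25); print(" beam",s.sum(),rect(C[s]))
    s=ok&(Z>.112)&(Z<.14)&(X>.45)&(X<.6)&(Y>.03)&(Y<.18); print(" wing",s.sum(),rect(C[s]),C[s].max(0)); w=s&(Z>.119);print(rect(C[w]))
    w=s&(hs[...,2]>140); print(" mark",w.sum(),C[w].mean(0) if w.any() else '')
E
```

```text
scene orange 246 [ 0.5169 -0.1796  0.012 ] [ 0.5351 -0.129   0.0368]
 top (array([ 0.526 , -0.1547]), [16.007274627685547, 49.03620910644531], np.float32(85.75053))
 blade 680 (array([ 0.5245, -0.2278]), [149.2098846435547, 204.01434326171875], np.float32(-89.91707)) 0.004970121546720237
 bed 3421 (array([0.5371, 0.0647]), [147.59861755371094, 209.58840942382812], np.float32(-86.0744)) 0.023431073637422584
 beam 740 (array([0.5347, 0.1093]), [59.22418212890625, 132.96676635742188], np.float32(-7.4821515))
 wing 158 (array([0.5341, 0.1107]), [13.079902648925781, 42.03234100341797], np.float32(-48.442284)) [0.5514 0.1285 0.1268]
(array([0.5341, 0.1106]), [13.08277416229248, 41.81679916381836], np.float32(-48.180557))
 mark 7 [0.5438 0.0987 0.1255]
side orange 1 [ 0.5315 -0.1836  0.0363] [ 0.5315 -0.1836  0.0363]
 top (array([ 0.5315, -0.1836]), [0.0, 0.0], np.float32(0.0))
 blade 973 (array([ 0.525 , -0.2294]), [149.60108947753906, 201.25379943847656], np.float32(89.99482)) 0.006519750000044523
 bed 3013 (array([0.5405, 0.0583]), [148.06126403808594, 207.21417236328125], np.float32(-85.63728)) 0.024992899728439655
 beam 364 (array([0.5369, 0.1042]), [52.814395904541016, 134.3537139892578], np.float32(10.727712))
 wing 134 (array([0.5355, 0.106 ]), [15.679250717163086, 46.69240951538086], np.float32(-47.215343)) [0.5535 0.1247 0.1282]
(array([0.5357, 0.1055]), [14.623913764953613, 40.80913162231445], np.float32(-49.20882))
 mark 5 [0.5449 0.0965 0.1262]
```

View pics/crop0.png

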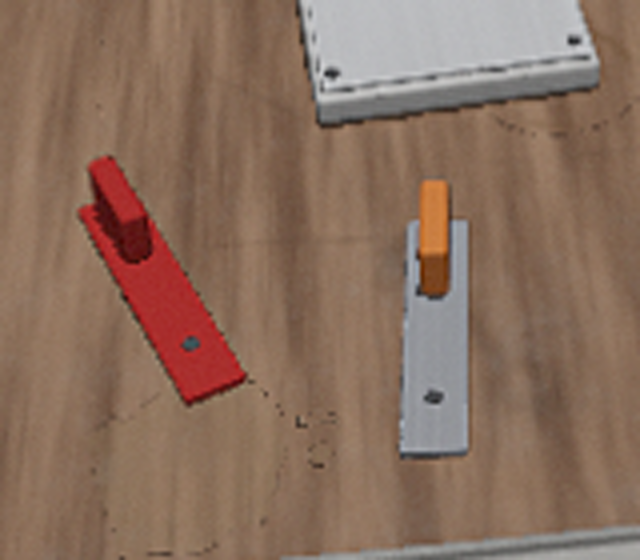

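The crop shows the orange handle at side (288,295) on a steel blade, with the nose end at (288,353), towards world -y. The red look-alike lies to its left. The gauge therefore has to turn about 188° ccw, which needs one regrasp.

```bash
cat > go.py <<'E'
import sys,numpy as np
from rig import state
# go.py x y z yaw_of_tool_y : prints shift in tool axes and turn
x,y,z,a=map(float,sys.argv[1:5]); s=state(); R=np.array(s["tcp_rot"]); 
d=R.T@(np.array([x,y,z])-np.array(s["position"])); cur=np.degrees(np.arctan2(R[1,1],R[0,1]))
print("shift",d.round(4),"turn",round(-((a-cur+180)%360-180),2),"cur yaw",cur.round(2),"q7",round(s["q"][6],1),"t",s["t"])
E
python3 go.py 0.526 -0.155 0.15 -4.25
```

```text
shift [ 0.4286 -0.283   0.1   ] turn -63.59 cur yaw -67.84 q7 -12.3 t 1.25
```

```bash
M='0.4286 -0.283 0.1 -63.6'; python3 -m creep '0.21 -0.14 0.04 -32;0.21 -0.14 0.04 -32;0.21 -0.14 0.04 -32;0.21 -0.14 0.04 -32;0.21 -0.14 0.04 -32' 1.0 40; python3 go.py 0.526 -0.155 0.15 -4.25
```

```text
t: 1.75
position: [0.3753, -0.3731, 0.2108]
tcp_rot: [[0.584, 0.812, 0.001], [0.812, -0.584, -0.0], [0.0, 0.001, -1.0]]
contact_force: [1.0, 0.3, -0.2]
finger_gap: 1.002
grip_force: 0.0
shift [ 0.265  -0.0051  0.0609] turn -31.49 cur yaw -35.74 q7 -13.0 t 1.75
```

```bash
python3 -m creep '0.265 -0.005 0.06 -31.5;0.265 -0.005 0.06 -31.5;0.265 -0.005 0.06 -31.5;0.265 -0.005 0.06 -31.5;0.265 -0.005 0.06 -31.5' 0.6 40; python3 -m creep '0.01 0 0 0;0.012 0 0 0'; python3 - <<'E'
from fit import *
p=imaging.read_camera("wrist"); save(p,"w1"); P=gauge(p); T=P[P[:,2]>P[:,2].max()-.006]; print(len(P),P.min(0),P.max(0),rect(T))
C=cloud(p);print(p["position"])
for t in ["gauge_grip","gauge_nose"]:
    for d in finder.tip_of(p,t)[:2]: print(t,d["conf"],d["centre"],world(p,d["centre"]))
E
python3 go.py 0.526 -0.155 0.029 -4.25
```

```text
t: 2.25
position: [0.5145, -0.1728, 0.1553]
tcp_rot: [[0.074, 0.997, 0.001], [0.997, -0.074, -0.0], [0.0, 0.001, -1.0]]
contact_force: [1.5, -0.2, -0.6]
finger_gap: 0.6
grip_force: 0.0
t: 2.45
position: [0.515, -0.1595, 0.1555]
tcp_rot: [[0.071, 0.997, 0.0], [0.997, -0.071, 0.001], [0.001, -0.0, -1.0]]
contact_force: [-0.6, -0.8, 0.0]
finger_gap: 0.597
grip_force: 0.0
105 [ 0.5188 -0.1815  0.0123] [ 0.5344 -0.133   0.036 ] (array([ 0.5266, -0.1577]), [12.663294792175293, 48.16465377807617], np.float32(84.80589))
[ 0.5208 -0.076   0.2783]
gauge_grip 0.83 [124.9, 192.1] [ 0.3819 -0.1191  0.033 ]
gauge_grip 0.63 [337.3, 226.9] [ 0.5284 -0.1545  0.0351]
gauge_nose 0.65 [331.4, 342.7] [ 0.518  -0.2745  0.0039]
shift [0.0105 0.0119 0.1268] turn -0.23 cur yaw -4.48 q7 -17.0 t 2.6
```

View pics/w1.png

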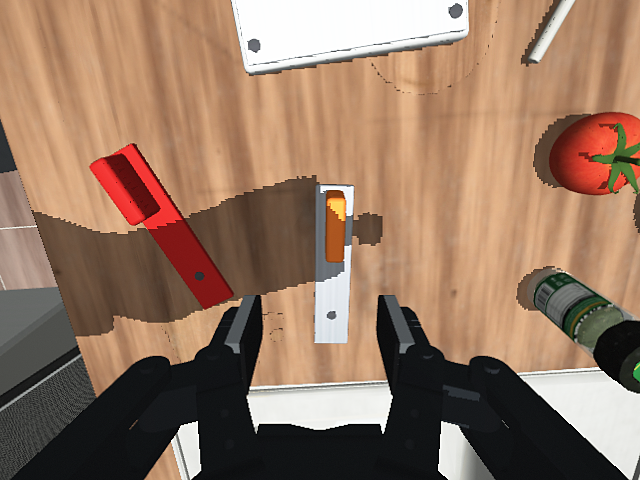

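The wrist view shows the orange handle at (336,227) and the nose at (331,342), directly below and matching the fit. Descending to grip.

```bash
python3 -m creep '0.009 0.0115 0.05 0;0.009 0.0115 0.09 0;0.009 0.0115 0.126 0;0.009 0.0115 0.126 0;0.009 0.0115 0.126 0'; python3 -m creep '0 0 0 0;0 0 0 0;0 0 0 0;0 0 0 0;0 0 0 0' 0.0 40; python3 -m creep '0 0 -0.03 0;0 0 -0.06 0;0 0 -0.06 0'
```

```text
t: 3.1
position: [0.5259, -0.1558, 0.0301]
tcp_rot: [[0.078, 0.997, -0.001], [0.997, -0.078, -0.001], [-0.001, -0.001, -1.0]]
contact_force: [0.5, 0.0, 0.2]
finger_gap: 0.602
grip_force: 0.0
t: 3.6
position: [0.5276, -0.1548, 0.0316]
tcp_rot: [[0.076, 0.997, 0.003], [0.997, -0.076, -0.001], [-0.001, 0.003, -1.0]]
contact_force: [-0.9, -1.1, 6.3]
finger_gap: 0.153
grip_force: 40.5
t: 3.9
position: [0.5291, -0.1547, 0.0938]
tcp_rot: [[0.076, 0.997, 0.008], [0.997, -0.076, -0.001], [-0.001, 0.008, -1.0]]
contact_force: [0.6, 1.3, -0.7]
finger_gap: 0.153
grip_force: 39.4
```

```bash
python3 -m creep '0 -0.03 0 -42.5;0 -0.03 0 -42.5;0 -0.03 0 -42.5;0 -0.03 0 -42.5;0 -0.03 0 -42.5'; python3 -m creep '0 0 0 -42.5;0 0 0 -42.5;0 0 0 -42.5;0 0 0 -42.5;0 0 0 -42.5';python3 -m creep '0 0 0 -10;0 0 0 -10;0 0 0 -10';  python3 go.py 0.5 -0.155 0.034 90
```

```text
t: 4.4
position: [0.4964, -0.152, 0.0898]
tcp_rot: [[-0.623, 0.783, 0.0], [0.783, 0.623, -0.0], [-0.0, -0.0, -1.0]]
contact_force: [-0.2, 0.9, -0.7]
finger_gap: 0.154
grip_force: 39.4
t: 4.9
position: [0.4963, -0.1521, 0.0896]
tcp_rot: [[-0.988, 0.157, -0.0], [0.157, 0.988, -0.0], [0.0, -0.0, -1.0]]
contact_force: [0.5, 0.5, 0.6]
finger_gap: 0.153
grip_force: 39.4
t: 5.2
position: [0.4963, -0.152, 0.0896]
tcp_rot: [[-1.0, -0.009, -0.0], [-0.009, 1.0, 0.0], [0.0, 0.0, -1.0]]
contact_force: [1.1, -0.2, -0.5]
finger_gap: 0.155
grip_force: 39.4
shift [-0.0037 -0.003   0.0556] turn 0.5 cur yaw 90.5 q7 47.0 t 5.2
```

```bash
python3 -c "
from rig import state; print([round(v,1) for v in state()['q']])"
```

```text
[np.float64(35.0), np.float64(51.7), np.float64(-39.3), np.float64(114.0), np.float64(57.4), np.float64(36.2), np.float64(47.0)]
```

q5 and q7 share the turn, so the full turn may be reachable without a regrasp. Trying it while moving to the slicer approach pose.

```bash
python3 -m creep '0 0 -0.02 -42.5;0 0 -0.02 -42.5;0 0 -0.02 -42.5;0 0 -0.02 -42.5;0 0 -0.02 -42.5'; python3 -m creep '0 0 0 -42.5;0 0 0 -42.5;0 0 0 -42.5;0 0 0 -42.5;0 0 0 -42.5'; python3 -c "
from rig import state; print([round(v,1) for v in state()['q']])"; python3 go.py 0.545 -0.031 0.1 -176
```

```text
t: 5.7
position: [0.4964, -0.152, 0.1097]
tcp_rot: [[-0.727, -0.686, -0.0], [-0.686, 0.727, -0.001], [0.001, -0.0, -1.0]]
contact_force: [0.0, -0.7, -0.6]
finger_gap: 0.15
grip_force: 39.4
t: 6.2
position: [0.4963, -0.152, 0.1095]
tcp_rot: [[-0.073, -0.997, -0.001], [-0.997, 0.073, -0.001], [0.001, 0.0, -1.0]]
contact_force: [0.2, -0.5, -0.2]
finger_gap: 0.158
grip_force: 39.4
[np.float64(44.2), np.float64(56.7), np.float64(-58.4), np.float64(113.1), np.float64(64.9), np.float64(51.9), np.float64(125.4)]
shift [-0.1242 -0.0398  0.0094] turn -8.16 cur yaw 175.84 q7 125.4 t 6.2
```

```bash
python3 -m creep '-0.124 -0.04 0.01 -8.2;-0.124 -0.04 0.01 -8.2;-0.124 -0.04 0.01 -8.2;-0.124 -0.04 0.01 -8.2;-0.124 -0.04 0.01 -8.2'; python3 -c "
from fit import *
p=imaging.read_camera('scene'); save(p,'s2',(200,220,440,400),3)
P=gauge(p); T=P[P[:,2]>P[:,2].max()-.008]; print(len(P),P.min(0),P.max(0),rect(T))
for t in ['gauge_nose','gap','gauge_grip']:
    for d in finder.tip_of(p,t)[:2]: print(t,d['conf'],d['centre'],world(p,d['centre']))
"; python3 go.py 0.545 -0.031 0.058 -176
```

```text
t: 6.7
position: [0.5455, -0.031, 0.0994]
tcp_rot: [[0.067, -0.998, -0.001], [-0.998, -0.067, -0.001], [0.0, 0.001, -1.0]]
contact_force: [0.6, -0.6, -0.8]
finger_gap: 0.153
grip_force: 39.6
161 [ 0.5355 -0.0307  0.0759] [ 0.5502 -0.0024  0.1046] (array([ 0.5435, -0.0174]), [12.675495147705078, 27.343326568603516], np.float32(-84.44889))
gauge_nose 0.84 [275.2, 304.3] [0.5163 0.114  0.0918]
gauge_nose 0.7 [422.9, 290.5] [ 0.4148 -0.2247  0.0027]
gauge_grip 0.93 [415.6, 307.6] [ 0.3724 -0.1055  0.036 ]
gauge_grip 0.65 [311.0, 264.0] [ 0.5439 -0.0156  0.1045]
shift [-0.0015  0.0001  0.0415] turn -0.26 cur yaw -176.26 q7 122.2 t 6.9
```

View pics/s2.png

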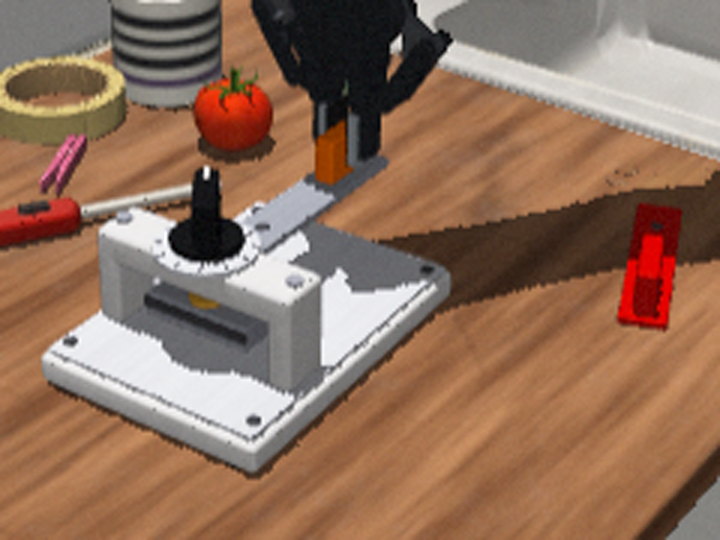

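The gauge is held level with its nose (crop 265,235) towards the bridge, and the gap under the shoe (crop 195,315) is open. I'll back off a little, descend to the bed, then slide in.

```bash
python3 -m creep '0.012 0 0 0;0.012 0 0.03 0;0.012 0 0.0405 0;0.012 0 0.0405 0;0.012 0 0.0405 0'; python3 -m creep '0 0 0.001 0;0 0 0.002 0;0 0 0.002 0';  python3 go.py 0.5404 0.0325 0.057 -175.9
```

```text
t: 7.4
position: [0.5467, -0.0432, 0.0596]
tcp_rot: [[0.067, -0.998, 0.0], [-0.998, -0.067, 0.001], [-0.001, -0.0, -1.0]]
contact_force: [0.2, 0.9, 0.1]
finger_gap: 0.155
grip_force: 39.7
t: 7.7
position: [0.5469, -0.0431, 0.0576]
tcp_rot: [[0.068, -0.998, 0.001], [-0.998, -0.068, -0.0], [0.0, -0.001, -1.0]]
contact_force: [0.3, 0.4, -1.2]
finger_gap: 0.152
grip_force: 39.7
shift [-0.0759  0.0013  0.0006] turn -0.22 cur yaw -176.12 q7 120.3 t 7.7
```

```bash
python3 -m creep '0 0 0.001 0;0 0 0.001 0;-0.02 0 0.001 0;-0.03 0 0.001 0;-0.03 0 0.001 0'; python3 -m creep '-0.02 0.001 0 0;-0.04 0.001 0 0;-0.046 0.001 0 0;-0.046 0.001 0 0'; python3 -c "
from fit import *
p=imaging.read_camera('scene'); save(p,'s3',(200,220,440,400),3)
P=gauge(p); T=P[P[:,2]>P[:,2].max()-.008]; print(len(P),P.min(0),P.max(0),rect(T))
"
```

```text
t: 8.2
position: [0.5446, -0.0109, 0.0566]
tcp_rot: [[0.071, -0.997, 0.001], [-0.997, -0.071, 0.002], [-0.002, -0.001, -1.0]]
contact_force: [-0.4, 0.1, 0.1]
finger_gap: 0.153
grip_force: 39.7
t: 8.6
position: [0.5405, 0.033, 0.0562]
tcp_rot: [[0.069, -0.998, -0.0], [-0.998, -0.069, -0.0], [0.0, 0.0, -1.0]]
contact_force: [0.4, -0.1, -0.8]
finger_gap: 0.158
grip_force: 39.7
57 [0.5308 0.033  0.0493] [0.546  0.0587 0.0615] (array([0.5387, 0.0447]), [10.950594902038574, 27.11165428161621], np.float32(-70.81691))
```

View pics/s3.png

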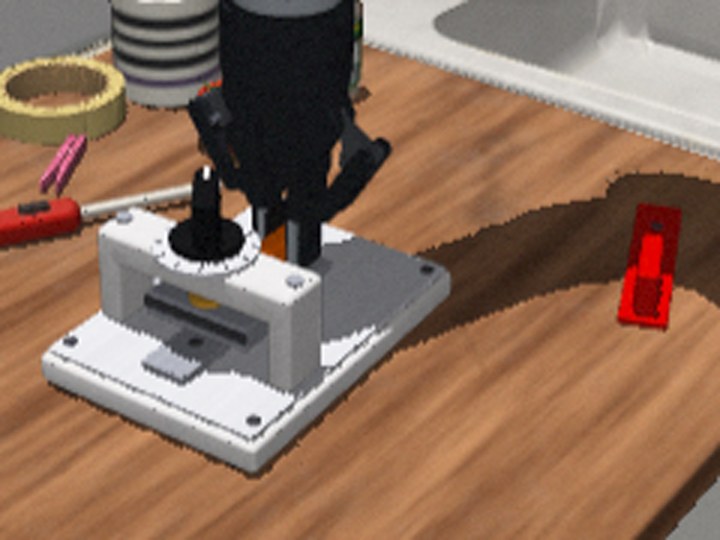

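The blade lies under the shoe with its nose out the back at crop (175,365). Releasing, rising and locating the wing.

```bash
python3 -m creep '0 0 0 0;0 0 0 0;0 0 0 0;0 0 0 0' 0.5 40; python3 -m creep '0 0 -0.05 0;0 0 -0.1 0;0 0 -0.15 0;0 0 -0.15 0;0 0 -0.15 0'; python3 -c "
from fit import *
p=imaging.read_camera('wrist'); save(p,'w3'); C=cloud(p); X,Y,Z=C[...,0],C[...,1],C[...,2]
s=(p['z_map']>0)&(Z>.119)&(Z<.13)&(abs(X-.535)<.04)&(abs(Y-.1075)<.04); print('wing',s.sum(),rect(C[s]))
for c in ['wrist','scene']:
  if c!='wrist': p=imaging.read_camera(c)
  P=gauge(p); P=P[P[:,1]>-.02]; T=P[P[:,2]>P[:,2].max()-.006]; print(c,len(P),P.min(0),P.max(0),rect(T))
"; python3 go.py 0.535 0.1075 0.2 -138.5
```

```text
t: 9.05
position: [0.5405, 0.0321, 0.0561]
tcp_rot: [[0.067, -0.998, 0.0], [-0.998, -0.067, -0.0], [0.0, -0.0, -1.0]]
contact_force: [-0.4, 0.3, -0.1]
finger_gap: 0.501
grip_force: 0.0
t: 9.55
position: [0.541, 0.0324, 0.2074]
tcp_rot: [[0.067, -0.998, 0.003], [-0.998, -0.067, -0.0], [0.001, -0.003, -1.0]]
contact_force: [0.1, -0.9, -1.0]
finger_gap: 0.501
grip_force: 0.0
wing 1068 (array([0.5352, 0.1063]), [14.226358413696289, 42.065616607666016], np.float32(-50.858192))
wrist 121 [0.5332 0.0077 0.0557] [0.5477 0.0546 0.0594] (array([0.5403, 0.0312]), [12.221395492553711, 46.447994232177734], np.float32(-86.45129))
scene 214 [0.5312 0.0094 0.032 ] [0.5459 0.0579 0.0611] (array([0.5385, 0.0337]), [13.581417083740234, 48.633384704589844], np.float32(-87.55775))
shift [-0.0759 -0.0003  0.005 ] turn -37.65 cur yaw -176.15 q7 123.5 t 9.65
```

View pics/w3.png

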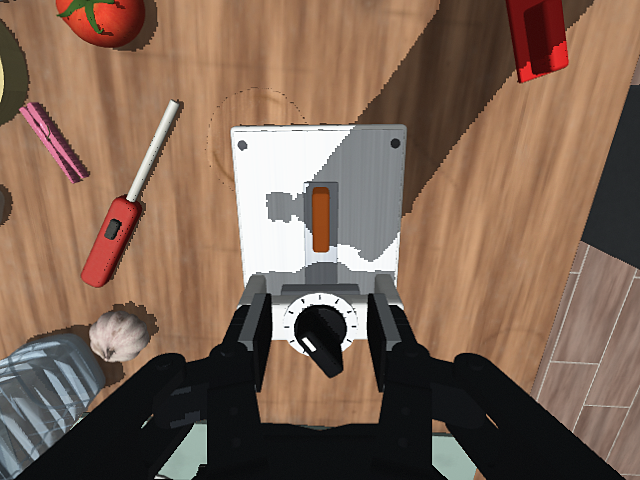

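The gauge lies straight in the gap with its handle at (320,220), and the wing is at (320,335) with its white mark visible. The wing axis is about (0.535, 0.107) at yaw -50°. Moving over it.

```bash
python3 -m creep '-0.0755 0 0 -36;-0.0755 0 0 -36;-0.0755 0 0 -36;-0.0755 0 0 -36;-0.0755 0 0 -36' 0.6; python3 -c "
from rig import state; print([round(float(v),1) for v in state()['q']])"; python3 go.py 0.535 0.107 0.121 -140
```

```text
t: 10.15
position: [0.5346, 0.1077, 0.2043]
tcp_rot: [[0.643, -0.766, -0.003], [-0.766, -0.643, -0.001], [-0.001, 0.003, -1.0]]
contact_force: [0.1, -0.7, 0.1]
finger_gap: 0.6
grip_force: 0.0
[21.0, 55.0, -72.9, 104.6, 57.5, 68.0, 148.3]
shift [ 0.0009 -0.0001  0.0833] turn 0.01 cur yaw -139.99 q7 148.3 t 10.15
```

```bash
python3 -m creep '0.001 0 0.04 0;0.001 0 0.07 0;0.001 0 0.084 0;0.001 0 0.084 0;0.001 0 0.084 0'; python3 -m creep '0 0 0 0;0 0 0 0;0 0 0 0;0 0 0 0;0 0 0 0' 0.0 40;  python3 go.py 0.535 0.107 0.121 -140
```

```text
t: 10.65
position: [0.5363, 0.1077, 0.1228]
tcp_rot: [[0.64, -0.768, 0.0], [-0.768, -0.64, 0.001], [-0.001, -0.001, -1.0]]
contact_force: [1.1, -0.4, -0.3]
finger_gap: 0.606
grip_force: 0.0
t: 11.15
position: [0.5364, 0.1072, 0.1234]
tcp_rot: [[0.641, -0.768, 0.002], [-0.768, -0.641, -0.0], [0.001, -0.001, -1.0]]
contact_force: [-1.0, -1.1, 5.7]
finger_gap: 0.152
grip_force: 39.6
shift [-0.0007  0.0012  0.0024] turn -0.15 cur yaw -140.15 q7 142.5 t 11.15
```

```bash
python3 -m creep '0 0 0 42;0 0 0 42;0 0 0 42;0 0 0 42;0 0 0 42'; python3 -m creep '0 0 0 42;0 0 0 42;0 0 0 42;0 0 0 42;0 0 0 42'; python3 -m creep '0 0 0 0' 0.5; python3 -m creep '0 0 0 0;0 0 -0.05 0;0 0 -0.08 0;0 0 -0.08 0;0 0 -0.08 0' ; python3 -c "
from fit import *
p=imaging.read_camera('wrist'); C=cloud(p); X,Y,Z=C[...,0],C[...,1],C[...,2]
s=(p['z_map']>0)&(Z>.119)&(Z<.13)&(abs(X-.535)<.04)&(abs(Y-.1075)<.04); print('wing',s.sum(),rect(C[s]))
print([round(float(v),1) for v in state()['q']])
P=gauge(p); P=P[P[:,1]>-.02]; T=P[P[:,2]>P[:,2].max()-.006]; print(len(P),P.min(0),P.max(0),rect(T))"; python3 go.py 0.543 -0.007 0.205 4.1
```

```text
t: 11.65
position: [0.5358, 0.107, 0.1234]
tcp_rot: [[-0.043, -0.999, 0.001], [-0.999, 0.043, -0.001], [0.001, -0.001, -1.0]]
contact_force: [-2.9, -2.3, 7.7]
finger_gap: 0.15
grip_force: 39.9
t: 12.15
position: [0.5352, 0.1072, 0.1233]
tcp_rot: [[-0.7, -0.714, -0.0], [-0.714, 0.7, -0.001], [0.001, -0.0, -1.0]]
contact_force: [-3.1, -1.5, 8.1]
finger_gap: 0.154
grip_force: 40.0
t: 12.25
position: [0.5361, 0.1074, 0.123]
tcp_rot: [[-0.696, -0.718, 0.001], [-0.718, 0.696, -0.0], [-0.001, -0.001, -1.0]]
contact_force: [0.3, 0.2, 0.9]
finger_gap: 0.306
grip_force: 0.0
t: 12.75
position: [0.5364, 0.1069, 0.2023]
tcp_rot: [[-0.696, -0.718, 0.001], [-0.718, 0.696, -0.0], [-0.001, -0.001, -1.0]]
contact_force: [0.3, 0.6, -1.2]
finger_gap: 0.5
grip_force: 0.0
wing 1407 (array([0.5349, 0.1068]), [13.582929611206055, 41.562034606933594], np.float32(45.478462))
[16.2, 48.4, -58.9, 104.9, 49.7, 57.1, 71.7]
62 [0.5331 0.0066 0.0562] [0.5477 0.0559 0.0592] (array([0.5406, 0.0313]), [12.386602401733398, 49.08334732055664], np.float32(-86.67573))
shift [ 0.0765 -0.0841 -0.0035] turn 131.81 cur yaw 135.91 q7 71.7 t 12.8
```

```bash
python3 go.py 0.544 -0.016 0.205 -175.9; python3 -m creep '0.076 -0.093 0 -48.2;0.076 -0.093 0 -48.2;0.076 -0.093 0 -48.2;0.076 -0.093 0 -48.2;0.076 -0.093 0 -48.2' 0.0 20; python3 -m creep '0 0 0 -5.3'; python3 go.py 0.5436 -0.014 0.053 -175.9
```

```text
shift [ 0.0823 -0.0911 -0.0035] turn -48.19 cur yaw 135.91 q7 71.7 t 12.8
t: 13.3
position: [0.5491, -0.014, 0.2002]
tcp_rot: [[-0.018, -1.0, -0.003], [-1.0, 0.018, -0.001], [0.001, 0.003, -1.0]]
contact_force: [0.8, 0.7, 0.4]
finger_gap: 0.006
grip_force: 0.0
t: 13.4
position: [0.549, -0.013, 0.2002]
tcp_rot: [[0.075, -0.997, -0.003], [-0.997, -0.075, -0.0], [-0.0, 0.003, -1.0]]
contact_force: [-0.0, -0.4, -0.9]
finger_gap: 0.001
grip_force: 0.0
shift [0.0006 0.005  0.1472] turn 0.22 cur yaw -175.68 q7 126.8 t 13.4
```

```bash
python3 -m creep '0.003 0.005 0.05 0;0.003 0.005 0.1 0;0.003 0.005 0.147 0;0.003 0.005 0.147 0;0.003 0.005 0.147 0' | grep -E 'pos|force'; for i in 1; do python3 -m creep '-0.004 0 0 0' ; python3 -m creep '-0.001 0 0 0'; python3 -m creep '-0.001 0 0 0'; python3 -m creep '-0.001 0 0 0'; python3 -m creep '-0.001 0 0 0'; python3 -m creep '-0.001 0 0 0'; python3 -m creep '-0.001 0 0 0'; python3 -m creep '-0.001 0 0 0'; python3 -m creep '-0.001 0 0 0'; python3 -m creep '-0.001 0 0 0'; done | grep -E 'pos|contact'
```

```text
position: [0.5444, -0.0149, 0.0547]
contact_force: [-0.5, 0.1, 0.5]
grip_force: 0.0
position: [0.5461, -0.011, 0.0572]
contact_force: [0.7, 0.0, 0.3]
position: [0.5462, -0.0092, 0.0577]
contact_force: [0.4, 0.4, -0.5]
position: [0.5458, -0.0091, 0.0571]
contact_force: [0.2, -0.1, 0.1]
position: [0.5452, -0.0085, 0.0564]
contact_force: [0.4, 0.1, 0.4]
position: [0.5448, -0.0076, 0.0557]
contact_force: [-0.2, -0.8, -0.7]
position: [0.5445, -0.0066, 0.0554]
contact_force: [0.4, 0.2, -1.0]
position: [0.5444, -0.0055, 0.0552]
contact_force: [0.2, 0.2, -0.1]
position: [0.5443, -0.0045, 0.0551]
contact_force: [0.2, 1.1, -0.0]
position: [0.5442, -0.0035, 0.0551]
contact_force: [0.3, -0.0, 0.4]
position: [0.5442, -0.0027, 0.0551]
contact_force: [0.5, -0.6, 0.0]
```

```bash
(python3 -m creep '-0.001 0 0 0' ; python3 -m creep '-0.001 0 0 0'; python3 -m creep '-0.001 0 0 0'; python3 -m creep '-0.001 0 0 0'; python3 -m creep '-0.001 0 0 0'; python3 -m creep '-0.001 0 0 0') | grep -E 'pos|contact'; python3 -c "
from fit import *
p=imaging.read_camera('scene'); P=gauge(p); P=P[P[:,1]>-.02]; T=P[P[:,2]>P[:,2].max()-.006]; print(len(P),P.min(0),P.max(0),rect(T))"
```

```text
position: [0.5441, -0.0016, 0.0551]
contact_force: [0.6, 0.4, -1.0]
position: [0.544, -0.0006, 0.0551]
contact_force: [0.1, 0.5, -0.8]
position: [0.5439, 0.0005, 0.0551]
contact_force: [-0.4, -0.0, -0.3]
position: [0.5439, 0.0015, 0.0551]
contact_force: [0.1, -0.1, -0.0]
position: [0.5438, 0.0026, 0.0551]
contact_force: [0.4, 0.1, -0.4]
position: [0.5438, 0.0035, 0.0552]
contact_force: [0.6, -0.5, 0.4]
181 [0.5313 0.0047 0.0229] [0.5841 0.0583 0.0616] (array([0.5397, 0.0378]), [14.212960243225098, 41.42768859863281], np.float32(-86.60425))
```

```bash
(python3 -m creep '-0.001 0 0 0' ; python3 -m creep '-0.001 0 0 0'; python3 -m creep '-0.001 0 0 0'; python3 -m creep '-0.001 0 0 0'; python3 -m creep '-0.001 0 0 0') | grep -E 'pos|contact'; python3 -c "
from fit import *
p=imaging.read_camera('scene'); save(p,'s5',(250,230,370,330),6);P=gauge(p); P=P[P[:,1]>-.02]; T=P[P[:,2]>P[:,2].max()-.006]; print(len(P),P.min(0),P.max(0),rect(T))"
```

```text
position: [0.5437, 0.0043, 0.0552]
contact_force: [0.0, -0.5, 0.6]
position: [0.5437, 0.0054, 0.0552]
contact_force: [0.4, -0.4, 0.1]
position: [0.5436, 0.0065, 0.0552]
contact_force: [-0.5, -0.6, -0.7]
position: [0.5435, 0.0075, 0.0552]
contact_force: [-0.2, -0.2, 0.1]
position: [0.5434, 0.0085, 0.0552]
contact_force: [1.0, -0.9, 0.6]
146 [0.5316 0.0051 0.0233] [0.5838 0.0591 0.0619] (array([0.5391, 0.0403]), [12.460305213928223, 37.552024841308594], np.float32(-85.93015))
```

View pics/s5.png

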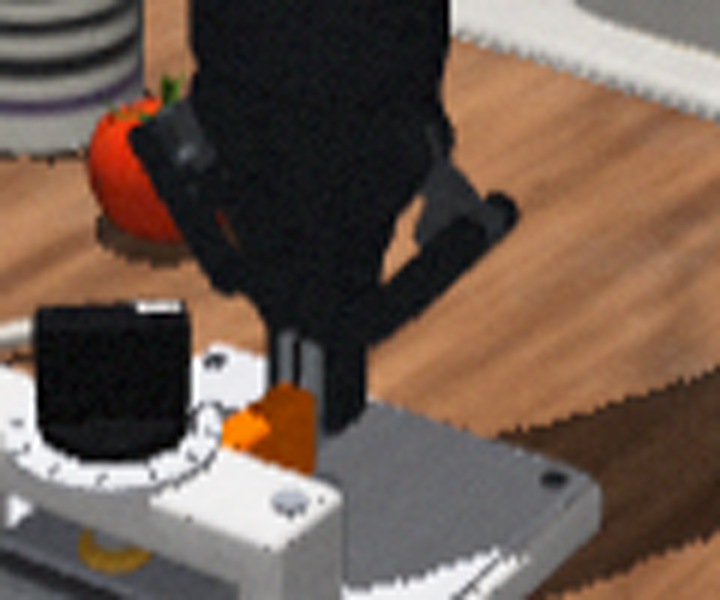

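Fingers (300,360) are now at the handle's rear (285,420). Only about 0.5 N shows, so the gauge is loose. Backing off and checking the gauge's place from above the wing.

```bash
python3 -m creep '0.006 0 0 0;0.006 0 -0.05 0;0.006 0 -0.1 0;0.006 0 -0.15 0;0.006 0 -0.15 0' 0.5 40 | grep pos;  python3 -c "
from fit import *
p=imaging.read_camera('wrist'); P=gauge(p); P=P[P[:,1]>-.02]; T=P[P[:,2]>P[:,2].max()-.006]; print(len(P),P.min(0),P.max(0),rect(T))";python3 go.py 0.535 0.107 0.2 135.5
```

```text
position: [0.547, 0.0046, 0.2118]
54 [0.5326 0.0183 0.0345] [0.547  0.0655 0.0593] (array([0.5395, 0.0424]), [12.673293113708496, 45.67546463012695], np.float32(-87.09394))
shift [-0.1044  0.0034  0.0087] turn 48.49 cur yaw -176.01 q7 124.9 t 16.65
```

```bash
python3 -m creep '-0.104 0.003 0 48.5;-0.104 0.003 0 48.5;-0.104 0.003 0 48.5;-0.104 0.003 0 48.5;-0.104 0.003 0 48.5' | grep pos; python3 -m creep '0 0 0 5.6;0 0 0 5.6' | grep pos; python3 go.py 0.535 0.107 0.122 135.5
```

```text
position: [0.5327, 0.1058, 0.2038]
position: [0.533, 0.1052, 0.2042]
shift [-0.0029 -0.0001  0.0822] turn 0.17 cur yaw 135.67 q7 72.0 t 17.35
```

```bash
python3 -m creep '-0.003 0 0.04 0;-0.003 0 0.07 0;-0.003 0 0.082 0;-0.003 0 0.082 0;-0.003 0 0.082 0'|grep pos; python3 -m creep '0 0 0 0;0 0 0 0;0 0 0 0;0 0 0 0' 0.0 40 |grep -E 'pos|gap'; python3 -m creep '0 0 0 34.4;0 0 0 34.4;0 0 0 34.4;0 0 0 34.4;0 0 0 34.4';  python3 -m creep '0 0 0 0' 0.5 >/dev/null; python3 -m creep '0 0 0 0;0 0 -0.05 0;0 0 -0.08 0;0 0 -0.08 0;0 0 -0.08 0'|grep pos ; cat > wing.py <<'E'
from fit import *
p=imaging.read_camera('wrist'); C=cloud(p); X,Y,Z=C[...,0],C[...,1],C[...,2]
s=(p['z_map']>0)&(Z>.119)&(Z<.13)&(abs(X-.535)<.04)&(abs(Y-.1075)<.04); print('wing',s.sum(),rect(C[s]))
P=gauge(p); P=P[P[:,1]>-.02]; T=P[P[:,2]>P[:,2].max()-.006]; print(len(P),P.min(0),P.max(0),rect(T))
E
python3 wing.py; python3 go.py 0.5429 -0.002 0.205 -175.9
```

```text
position: [0.536, 0.1086, 0.1238]
position: [0.5363, 0.1085, 0.1245]
finger_gap: 0.152
t: 18.75
position: [0.5365, 0.1081, 0.1245]
tcp_rot: [[-0.981, -0.194, 0.003], [-0.194, 0.981, -0.001], [-0.002, -0.001, -1.0]]
contact_force: [0.4, -1.8, 7.7]
finger_gap: 0.153
grip_force: 42.1
position: [0.5357, 0.1079, 0.2032]
wing 1397 (array([0.535 , 0.1073]), [13.592833518981934, 41.28034210205078], np.float32(10.830054))
69 [0.5345 0.0196 0.0563] [0.5469 0.0684 0.0601] (array([0.5391, 0.044 ]), [12.400111198425293, 48.72062301635742], np.float32(-86.00564))
shift [ 0.0139 -0.1089 -0.0026] turn -82.79 cur yaw 101.31 q7 42.0 t 19.4
```

```bash
python3 -m creep '0.014 -0.109 0 -42;0.014 -0.109 0 -42;0.014 -0.109 0 -42;0.014 -0.109 0 -42;0.014 -0.109 0 -42' 0.0 20|grep pos;  python3 -m creep '0 0 0 -42;0 0 0 -42;0 0 0 -42;0 0 0 -42;0 0 0 -42' |grep pos; python3 go.py 0.5419 0.0 0.054 -175.9
```

```text
position: [0.5423, -0.0029, 0.2013]
position: [0.5423, -0.0019, 0.2013]
shift [-0.0019 -0.0002  0.1473] turn 1.57 cur yaw -174.33 q7 126.1 t 20.4
```

```bash
python3 -m creep '-0.002 0 0.05 1.5;-0.002 0 0.1 1.5;-0.002 0 0.148 1.5;-0.002 0 0.148 1.5;-0.002 0 0.148 1.5' | grep -E 'pos|con'; python3 -m creep '0 0 0 0;0 0 0 0;0 0 0 0' | grep -E 'pos|con';( python3 -m creep '-0.002 0 0 0' ;python3 -m creep '-0.002 0 0 0' ;python3 -m creep '-0.001 0 0 0' ; python3 -m creep '-0.001 0 0 0'; python3 -m creep '-0.001 0 0 0'; python3 -m creep '-0.001 0 0 0'; python3 -m creep '-0.001 0 0 0'; python3 -m creep '-0.001 0 0 0') | grep -E 'pos|contact'
```

```text
position: [0.5422, 0.0011, 0.0547]
contact_force: [0.5, 0.5, 1.7]
position: [0.5441, 0.0006, 0.0571]
contact_force: [0.8, 0.1, 0.7]
position: [0.5436, 0.0021, 0.0563]
contact_force: [-0.1, 1.0, 0.6]
position: [0.5431, 0.0045, 0.0558]
contact_force: [-0.1, 0.4, 0.3]
position: [0.5428, 0.0058, 0.0555]
contact_force: [-0.2, -0.3, -0.6]
position: [0.5426, 0.0067, 0.0552]
contact_force: [-0.6, -0.2, -0.7]
position: [0.5426, 0.0076, 0.0551]
contact_force: [0.2, -0.1, 0.2]
position: [0.5425, 0.0086, 0.0551]
contact_force: [-0.3, -0.3, 0.3]
position: [0.5425, 0.0087, 0.0551]
contact_force: [-0.2, -2.8, 3.1]
position: [0.5425, 0.0088, 0.0551]
contact_force: [-0.3, -5.9, 4.0]
```

```bash
(python3 -m creep '-0.0005 0 0 0' ;python3 -m creep '-0.0005 0 0 0' ;python3 -m creep '-0.0005 0 0 0' ; python3 -m creep '-0.0005 0 0 0';python3 -m creep '-0.0005 0 0 0';python3 -m creep '-0.0005 0 0 0') | grep -E 'pos|contact'
```

```text
position: [0.5424, 0.0088, 0.0551]
contact_force: [-0.6, -6.0, 3.9]
position: [0.5424, 0.0088, 0.0551]
contact_force: [0.1, -7.4, 4.0]
position: [0.5424, 0.0088, 0.0551]
contact_force: [-0.2, -8.3, 4.7]
position: [0.5425, 0.0089, 0.0551]
contact_force: [-0.2, -8.4, 6.4]
position: [0.5424, 0.009, 0.0551]
contact_force: [-1.1, -8.3, 4.6]
position: [0.5425, 0.0098, 0.0551]
contact_force: [-0.3, -7.8, 4.3]
```

It breaks away at 8.4 N and slides at about 7.8 N, but the high contact also presses the gauge down by about 4.5 N. For a clean reading I'll push on the blade's own rear edge, which carries no tilting moment.

```bash
python3 -m creep '0.012 0 0 0;0.012 0 0.005 0;0.012 0 0.009 0;0.012 0 0.009 0;0.012 0 0.009 0' | grep -E 'pos|con'; (python3 -m creep '0 0 0 0;0 0 0 0;0 0 0 0';python3 -m creep '-0.002 0 0 0' ;python3 -m creep '-0.001 0 0 0' ;python3 -m creep '-0.001 0 0 0'; python3 -m creep '-0.001 0 0 0'; python3 -m creep '-0.001 0 0 0'; python3 -m creep '-0.001 0 0 0'; python3 -m creep '-0.001 0 0 0'; python3 -m creep '-0.001 0 0 0') | grep -E 'pos|contact'
```

```text
position: [0.5428, 0.0022, 0.0459]
contact_force: [0.6, 0.4, 0.2]
position: [0.5431, 0.0017, 0.0463]
contact_force: [-0.3, -0.0, 0.5]
position: [0.5429, 0.0033, 0.0462]
contact_force: [0.3, -0.1, 1.0]
position: [0.5429, 0.0048, 0.0463]
contact_force: [-0.3, -0.1, 0.8]
position: [0.5428, 0.0057, 0.0462]
contact_force: [-0.1, 0.2, 0.4]
position: [0.5427, 0.0066, 0.0462]
contact_force: [0.4, 0.2, 0.1]
position: [0.5426, 0.0075, 0.0462]
contact_force: [0.2, -1.4, 0.6]
position: [0.5426, 0.0076, 0.0461]
contact_force: [0.2, -2.9, 1.6]
position: [0.5426, 0.0077, 0.046]
contact_force: [0.9, -5.1, 2.6]
position: [0.5426, 0.0078, 0.046]
contact_force: [-0.6, -7.8, 3.5]
```

```bash
(python3 -m creep '-0.0005 0 0 0' ;python3 -m creep '-0.0005 0 0 0' ;python3 -m creep '-0.0005 0 0 0' ; python3 -m creep '-0.0005 0 0 0';python3 -m creep '-0.0005 0 0 0';python3 -m creep '-0.0005 0 0 0';python3 -m creep '-0.0005 0 0 0';python3 -m creep '-0.0005 0 0 0') | grep -E 'pos|contact'
```

```text
position: [0.5426, 0.008, 0.046]
contact_force: [1.3, -6.4, 3.1]
position: [0.5426, 0.0084, 0.046]
contact_force: [0.4, -8.0, 3.9]
position: [0.5425, 0.0089, 0.046]
contact_force: [0.3, -6.4, 3.3]
position: [0.5425, 0.0094, 0.046]
contact_force: [0.8, -7.0, 2.3]
position: [0.5425, 0.0099, 0.046]
contact_force: [0.2, -7.1, 2.7]
position: [0.5425, 0.0104, 0.046]
contact_force: [-0.2, -6.4, 2.6]
position: [0.5424, 0.0109, 0.046]
contact_force: [0.6, -6.9, 3.9]
position: [0.5424, 0.0114, 0.046]
contact_force: [0.1, -6.8, 4.2]
```

Clean sliding drag is about 6.8 N, squarely within 5–8 N, and the gauge really moves. I'll back off, verify the end state and hand in.

```bash
python3 -m creep '0.012 0 0 0;0.015 0 -0.03 0;0.015 0 -0.08 0;0.015 0 -0.13 0;0.015 0 -0.16 0' | grep -E 'pos'; python3 -m creep '0 0 -0.02 0;0 0 -0.02 0;0 0 -0.02 0'| grep -E 'pos|con'; python3 wing.py; python3 -c "
from fit import *
p=imaging.read_camera('scene'); save(p,'s9')
for t in ['gauge_nose','tomato','garlic','pepper_jar']:
    for d in finder.tip_of(p,t)[:2]: print(t,round(d['conf'],2),d['centre'],world(p,d['centre']))"
```

```text
position: [0.544, 0.0009, 0.2098]
position: [0.543, -0.0007, 0.2259]
contact_force: [-0.3, -0.5, 0.3]
wing 0 (array([0., 0.]), [0.0, 0.0], np.float32(0.0))
42 [0.5328 0.0234 0.0322] [0.5471 0.0635 0.0592] (array([0.5398, 0.0438]), [11.805509567260742, 38.54982376098633], np.float32(-85.91035))
gauge_nose 0.82 [421.7, 290.8] [ 0.4149 -0.2194  0.0043]
gauge_nose 0.63 [246.6, 349.5] [0.5326 0.1667 0.0254]
tomato 0.95 [277.8, 268.0] [ 0.6991 -0.1004  0.0105]
garlic 0.55 [162.6, 322.6] [0.7206 0.1883 0.0099]
pepper_jar 0.95 [312.7, 249.4] [ 0.6956 -0.2194  0.0121]
```

View pics/s9.png

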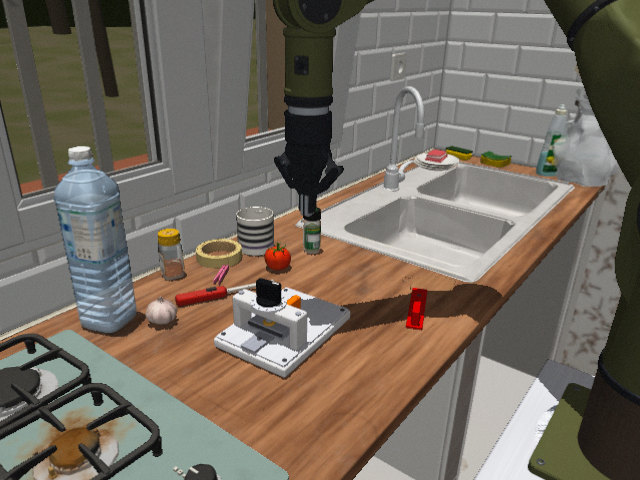

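The gauge nose shows at (247,349), about 59 mm past the gap and flat on the bed. The tomato (278,266), garlic (162,320) and jar (312,240) have not moved, and the arm is clear. Handing in.

```bash
python3 -c "
from rig import robot; print(robot.close_job())"
```

```text
the job is handed in; nothing more can be done
None
```

I handed the job in with the gauge released and nipped in the gap, its nose about 59 mm past the shoe's centre and sliding at about 6.8 N of drag; the tomato, garlic and jar had not moved, and no verdict was returned.

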